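Loosen the label press's platen ring by two turns

TASK

Two round label-press platens stand on the counter, each held by a knurled steel ring; the pad of the larger one is due for changing. Roll a fingertip along the rim of the larger ring to loosen it (counter-clockwise seen from above) by two full turns, to within a quarter turn, pressing lightly, and then let go and leave it. Nothing is to be gripped or lifted: keep the smaller ring tight and leave everything else on the counter where it stands.

Things in the scene. Friction and masses are not known exactly. Their poses are not given: they have to be found in the camera images.
- large_ring (a joint): Turn of the LARGE retaining ring (rad), 0 when tight, growing as it is loosened (counter-clockwise seen from above); one full turn is 6.283. Starts within 0.25 rad of tight; stops at 0 and at three turns. It drags (about 0.04 Nm, i.e. about 1 N along the rim) and stays where it is left.
- large_ring_mid (a point): Centre of the LARGE ring, on its upright axis and half-way up its knurled rim (23 mm above the counter when tight). Plain steel, 92 mm across over the rim, 18 mm tall (14 to 32 mm above the counter when tight); the rim has 32 upright ridges 1.8 mm proud. It rises 2 mm with each turn of loosening.
- large_platen: What carries the LARGE ring, fixed to the counter; origin on the ring's axis at counter height. A foot 86 mm across and 9 mm tall, 3 mm inside the line of the rim above it, and inside the ring a fixed round platen 68 mm across with a rubber pad, whose top is 41 mm above the counter, a little proud of the ring.
- large_ring_mark (a point): The dark radial line on top of the LARGE ring, 39.5 mm from its axis; it goes round with the ring. At joint value 0 it points to a short white line on the fixed platen inside the ring.
- small_ring (a joint): Turn of the SMALL retaining ring (rad), same sense, 0 when tight. It starts tight and must stay so.
- small_ring_mid (a point): Centre of the SMALL ring on its upright axis, half-way up its rim (23 mm above the counter): the same kind of press platen, but its ring is only 62 mm across.
- button_jar: Bystander: glass button jar with a tin lid, 62 mm across, 73 tall; loose, to be left where it stands. Origin under its centre, on the counter.
- spool_4: Bystander: wooden thread spool standing upright, 38 mm across, 50 tall; loose, to be left where it stands. Origin under its centre, on the counter.
- pin_tin: Bystander: round flat pin tin, 60 mm across, 23 tall; loose, to be left where it stands. Origin under its centre, on the counter.
- rubber_stamp: Bystander: rubber stamp with a wooden handle, 26x60x71 mm; loose, to be left where it stands. Origin under its centre, on the counter.
- slip_pad: Bystander: pad of slips, 100x70x14 mm; loose, to be left where it stands. Origin under its centre, on the counter.
- mug: Bystander: mug, 78 mm across, 90 tall; loose, to be left where it stands. Origin under its centre, on the counter.
- lint_brush: Bystander: lint brush, 38x222x31 mm; loose, to be left where it stands. Origin under its centre, on the counter.
Mind the look-alikes: they are no part of the job. What is shaped like the part that bears small_ring but orange or turquoise is not meant. What is shaped like the large_platen but blue or red is not meant.

How it is judged:
On the way:
1. the larger ring has been loosened by one full turn (value of joint large_ring above 6.5 rad), for 0.05 s.
At the end, for the whole second after the job is handed in: The larger ring stands between 1.75 and 2.29 turns from tight (two turns from its start, give or take a quarter turn) and is still; the smaller ring is within 0.2 rad of tight; each loose bystander is within 20 mm of where it stood (value of joint large_ring between 11 and 14.39 rad and velocity of joint large_ring between -0.05 and 0.05 rad/s and value of joint small_ring below 0.2 rad and distance of each of button_jar, spool_4, pin_tin, rubber_stamp, slip_pad, mug, lint_brush from where it was at the start of the episode below 0.02 m); the robot touches nothing.
It fails at once if the smaller ring is loosened (more than 0.2 rad) (value of joint small_ring above 0.2 rad).
It fails at once if the larger ring is pressed hard or squeezed (more than 40 N) (contact force between the fingers and large_platen above 40 N).
It fails at once if a loose bystander is displaced by 20 mm or more, or lifted (not (distance of button_jar from where it was at the start of the episode below 0.02 m) or not (distance of spool_4 from where it was at the start of the episode below 0.02 m) or not (distance of pin_tin from where it was at the start of the episode below 0.02 m) or not (distance of rubber_stamp from where it was at the start of the episode below 0.02 m) or not (distance of slip_pad from where it was at the start of the episode below 0.02 m) or not (distance of mug from where it was at the start of the episode below 0.02 m) or not (distance of lint_brush from where it was at the start of the episode below 0.02 m)).
It also fails if it takes over 64 s, if anything falls off the work surface, if the arm or the gripper's body presses on something with over 40 N, if the wrist force passes 120 N, or if a joint passes its speed limit or range.

ROBOT

A 7-joint arm with a two-finger parallel gripper is mounted at the origin on a cart in front of the work surface, level with it; the furniture and walls round the work are solid. World frame = base frame: x ahead of the robot, y to its left, z up, the work surface at z = 0. Lengths are in m, angles in rad, forces in N, time in s.
With the tool pointing down it reaches from about 0.4 to 0.85 m from the base axis. Payload 4.5 kg.
Tool frame: the origin (TCP) lies midway between the tips of the shut fingers; the grasp point (between the pads) lies 19 mm behind it; z points along the fingers, x is the direction in which the jaws open and shut, and the axes are right-handed (so a half turn about z gives the same grasp; the last joint's range is limited). The gripper opens to 88 mm and grips with 3 to 60 N. Pads are 18 mm wide; open, the fingers measure 123 mm over their backs; the gripper's body (75 mm by 187 mm) begins 45 mm behind the grasp point.
Start: joints at [-1.202, 0.689, -0.195, 1.565, 0.157, 0.902, -0.215], TCP at [0.205, 0.59, 0.239] pointing down, gripper open.
Joint ranges: [-3.01, 3.01], [-0.46, 2.08], [-1.47, 1.51], [0.13, 2.56], [-1, 4.14], [0.04, 2.09], [-2.66, 2.66]. Speed limits (rad/s): [2.57, 2.57, 3.14, 3.14, 3.14, 3.14, 3.14].

INTERFACE

Orientations are given as a unit quaternion [x, y, z, w].
In Python, from plant import r gives the robot as it stands. The module is installed in compiled form; this text tells all that it offers.
- The arm moves only by the tool play_rows, never from a script. Its argument "increments" is a list of rows, each a list of 7 numbers: the opening, from 0 (shut) to 1 (fully open), then the shift along the tool's x, y, z in mm, then the turn, a rotation vector about the tool's x, y, z in rad. In form: [[hand, dx, dy, dz, wx, wy, wz], ...]. A call has exactly 8 rows; each row shifts and turns the pose as measured when the row begins, along the tool's axes as they then stand; what a row does not reach is not made up. A row lasts 1/8 s, in which the tool goes at most 62.5 mm and 10.7 degrees, less where a joint would pass 70% of its speed; a pose out of reach is approached as far as the arm can. A call is refused whole if a number of a shift passes 62.5 or a number of a turn 0.188, either way. A call with a gripper value outside its range is refused whole. The fingers move at their own pace and stop on an object; "grip_force" is the grip in N (left out, the last holds). Time passes only in rows, so rows that do not move let the fingers close, or fill a call up. It gives the time, the measured TCP pose, the force and the opening at its end, in the units of the state.
- r.get_state(): the state, without advancing time (a new reading comes with each control period).
- r.snapshot(name): name is "side" or "top" or "wrist"; returns the picture (420x560x3 uint8, red, green, blue); there is no depth.
- r.get_calibration(name): a dict with "fx", "fy", "cx", "cy" (pixels), "R" (3x3) and "t" (3): a world point X has camera coordinates R X + t. Camera axes: x right, y down, z forward; pixel columns grow to the right and rows downward; lengths in m; the calibration is good to about 2 mm. The wrist camera is an equidistant fisheye: a pixel r from the principal point sees the ray r / f radians off the axis. A picture is of the moment at which its call begins: read the wrist's pose just before it. get_calibration takes no time and is no camera call; for the wrist camera it gives the pose at the moment of the call.
- r.finish_job(): hands the job in, once; it reports no verdict.
The state is a dict: "clock": time; "q": joint angles; "qd": joint speeds; "joint_torque": joint torques, N m; "tool_pos": TCP position; "eef_rot": TCP orientation; "contact_force": force on the tool from outside, world axes, zero at the start; "moment": the same for the moment, N m; "opening": opening from 0.0 (shut) to 1.0 (fully open).
Only numpy, scipy, OpenCV 4.12 (cv2) and the standard library are available. Lean on these libraries where they do the work, as an engineer would, in place of code of your own. Each camera call takes 0.05 s, during which the arm holds its last target.

## Working session

There is one attempt and no reset: what is moved stays moved. The work goes in short steps, Python scripts to look and compute and a tool call to move; the robot and the scene stay as the last step left them, time stands still between calls to the robot, and variables do not carry over. Pictures are saved under pics/ and viewed, and the job is handed in when it is done.

Besides the shell and the picture viewer there is one more tool, called as a command line: name --pt "numbers of a row" for each row, then --argument value for the rest. play_rows: Moves the arm, as the interface text tells. Its arguments: {"type":"object","properties":{"increments":{"type":"array"},"grip_force":{"type":"number"}},"required":["increments"]}

```bash
mkdir -p pics; ls; python3 - <<'E'
from plant import r
import cv2
print(r.get_state())
for n in("top","side","wrist"):
    c=r.get_calibration(n); print(n,c)
    cv2.imwrite(f"pics/{n}0.png",r.snapshot(n)[:,:,::-1])
E
```

```text
pics
{'clock': 0.0, 'q': array([-1.20218939,  0.6900048 , -0.19447439,  1.56637396,  0.15732466,
        0.902503  , -0.21508151]), 'qd': array([ 1.84126479e-03,  6.48912147e-05, -4.80258273e-05, -6.55737268e-04,
       -9.77511781e-05,  2.63072800e-03, -1.19643886e-03]), 'joint_torque': array([-1.43026182e-04, -5.27558005e+01, -1.26655351e+00, -1.53423232e+01,
       -5.25395956e-02,  6.66994791e-03,  1.64593866e-04]), 'tool_pos': array([0.20522707, 0.58965372, 0.23788808]), 'eef_rot': array([ 8.15015151e-01,  5.79438869e-01, -7.17040803e-04,  6.21180282e-04]), 'contact_force': array([-0.61317757,  0.11201273, -0.4226502 ]), 'moment': array([ 0.01548455, -0.02567674, -0.0616763 ]), 'opening': 0.9975050874383268}
top {'fx': 497.7189047024353, 'fy': 497.7189047024353, 'cx': 284.23566679798535, 'cy': 199.32760286211055, 'R': array([[-0.01985833, -0.9995625 , -0.02191936],
       [-0.98029709,  0.02377569, -0.19609267],
       [ 0.19652803,  0.01759341, -0.98034035]]), 't': array([-0.02628745,  0.56260027,  1.43095218])}
side {'fx': 469.891356178472, 'fy': 469.891356178472, 'cx': 281.4318575313325, 'cy': 207.5616901500566, 'R': array([[-0.99966126,  0.02583191, -0.00317596],
       [ 0.01500138,  0.47217075, -0.88137946],
       [-0.02126812, -0.88112854, -0.47239832]]), 't': array([0.56230881, 0.05391085, 1.19231128])}
wrist {'fx': 325.19226210127806, 'fy': 325.19226210127806, 'cx': 285.1770685740009, 'cy': 214.21781584034008, 'R': array([[ 0.32855479,  0.9444835 , -0.00163158],
       [ 0.9098188 , -0.3160314 ,  0.26898681],
       [ 0.25353798, -0.08986134, -0.96314248]]), 't': array([-0.62433868, -0.0353664 ,  0.38845402])}
```

View pics/top0.png

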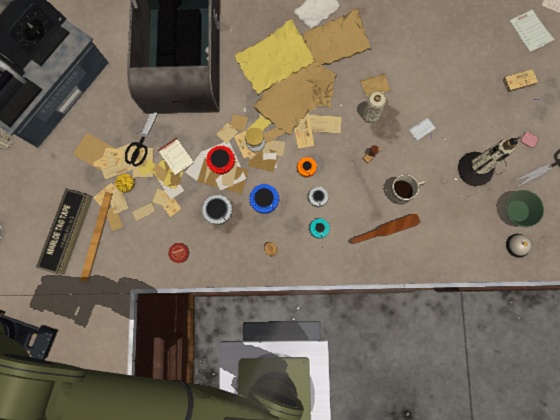

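View pics/side0.png

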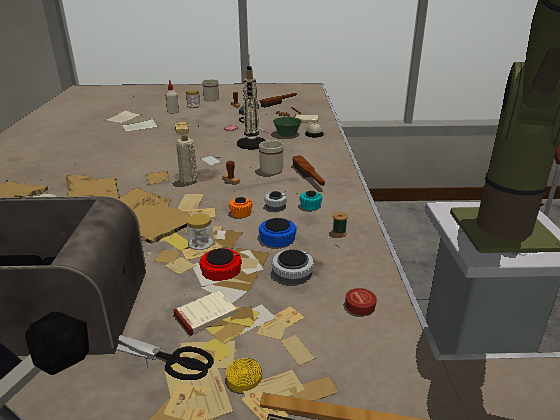

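View pics/wrist0.png

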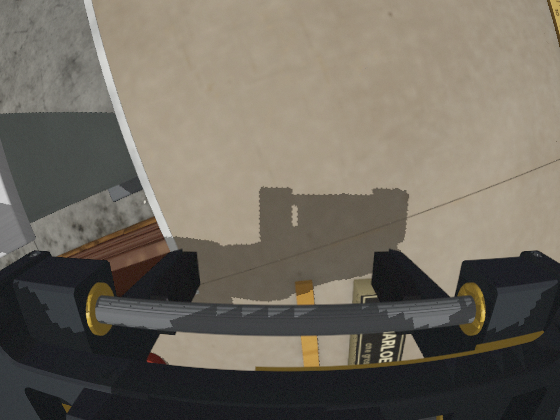

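Steel-look candidates for the large ring are (217,209) in the top view, with blue (264,198) and red (221,159) as its look-alikes. The small ring is at (318,196), with orange (307,166) and turquoise (319,228) as its look-alikes. The description calls for plain steel, so I choose (217,209). In the side view it is at (293,265). I'll check it in a crop and measure it.

```bash
cat > h.py <<'E'
import numpy as np, cv2
from scipy.spatial.transform import Rotation as Ro
def ray(c,u,v,fish=False):
    R=np.array(c["R"]);t=np.array(c["t"])
    x=(u-c["cx"])/c["fx"];y=(v-c["cy"])/c["fy"]
    if fish:
        th=np.hypot(x,y); s=np.sin(th)/th if th>1e-9 else 1
        d=np.array([x*s,y*s,np.cos(th)])
    else: d=np.array([x,y,1.])
    return -R.T@t, R.T@d
def onz(c,u,v,z,fish=False):
    o,d=ray(c,u,v,fish); return o+d*(z-o[2])/d[2]
def proj(c,X,fish=False):
    p=np.array(c["R"])@X+np.array(c["t"])
    if fish:
        th=np.arctan2(np.hypot(p[0],p[1]),p[2]);k=th/np.hypot(p[0],p[1])
        return c["cx"]+c["fx"]*p[0]*k,c["cy"]+c["fy"]*p[1]*k
    return c["cx"]+c["fx"]*p[0]/p[2],c["cy"]+c["fy"]*p[1]/p[2]
E
python3 - <<'E'
from h import *
from plant import r
t=cv2.imread('pics/top0.png');s=cv2.imread('pics/side0.png')
a=cv2.resize(t[180:240,180:260],None,fx=5,fy=5,interpolation=cv2.INTER_NEAREST)
b=cv2.resize(s[230:300,253:333],None,fx=5,fy=5,interpolation=cv2.INTER_NEAREST)
o=np.zeros((350,800,3),np.uint8);o[:300,:400]=a;o[:350,400:]=b
cv2.imwrite('pics/crop0.png',o)
ct=r.get_calibration('top');cs=r.get_calibration('side')
for n,z,p in [('steelL',.041,(217,209)),('blue',.041,(264,197)),('red',.041,(221,158)),('steelS',.041,(318,195)),('turq',.041,(319,227)),('spool',.05,(271,247)),('jar',.073,(257,135)),('slip',.014,(175,155)),('tin',.023,(179,252))]:
    print(n,onz(ct,*p,z).round(3))
print(onz(cs,293,258,.041),onz(cs,278,226,.041),onz(cs,222,258,.041))
E
```

```text
steelL [0.54  0.165 0.041]
blue [0.573 0.023 0.041]
red [0.699 0.153 0.041]
steelS [ 0.576 -0.141  0.041]
turq [ 0.478 -0.14   0.041]
spool [0.421 0.003 0.05 ]
jar [0.759 0.04  0.073]
slip [0.721 0.303 0.014]
tin [0.415 0.281 0.023]
[0.54205109 0.1742578  0.041     ] [0.57158494 0.0378885  0.041     ] [0.69437871 0.16961224 0.041     ]
```

View pics/crop0.png

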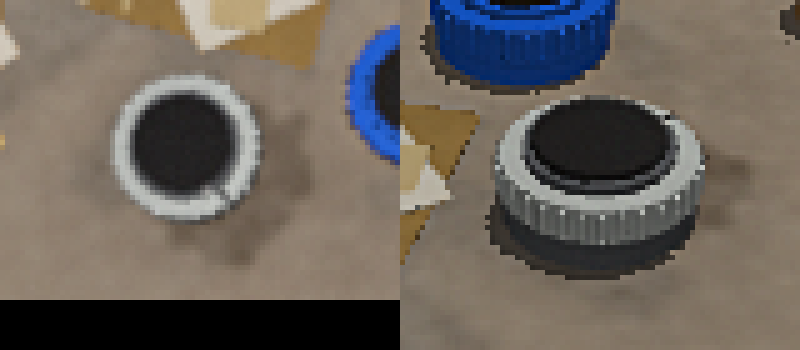

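The crop shows a plain steel ring with a black pad and a dark mark at lower right, top-view pixel (224.5,217.5). Next I'll refine its centre from the pad outline in both views.

```bash
python3 - <<'E'
from h import *
from plant import r
for n,f,c0,box,pads in [('top','pics/top0.png',(217,209),20,1),('side','pics/side0.png',(293,258),22,1)]:
    im=cv2.imread(f);c=r.get_calibration(n)
    u0,v0=c0; sub=im[v0-box:v0+box,u0-box-8:u0+box+8]
    up=cv2.resize(sub,None,fx=8,fy=8,interpolation=cv2.INTER_CUBIC)
    m=(up.max(2)<70).astype(np.uint8)
    k,l,st,ce=cv2.connectedComponentsWithStats(m)
    i=l[box*8,(box+8)*8]
    cn=max(cv2.findContours((l==i).astype(np.uint8),cv2.RETR_EXTERNAL,cv2.CHAIN_APPROX_NONE)[0],key=cv2.contourArea)[:,0]
    P=np.array([onz(c,(x+.5)/8-.5+u0-box-8,(y+.5)/8-.5+v0-box,.041) for x,y in cn])
    (x,y),rad=cv2.minEnclosingCircle((P[:,:2]*1000).astype(np.float32))
    e=cv2.fitEllipse((P[:,:2]*1000).astype(np.float32))
    print(n,x,y,rad,e)
c=r.get_calibration('top')
print(onz(c,224.5,217.6,.032))
E
```

```text
top 542.429931640625 167.57823181152344 30.954715728759766 ((542.2704467773438, 167.53611755371094), (60.31772994995117, 60.62484359741211), 5.130234241485596)
side 544.1422119140625 176.85325622558594 37.230316162109375 ((543.6217651367188, 175.64068603515625), (63.057891845703125, 70.4454574584961), 170.071533203125)
[0.51468466 0.14327165 0.032     ]
```

```bash
cat >> h.py <<'E'
C=np.array([.543,.168])
def alpha(q):
    R=Ro.from_quat(q).as_matrix(); return np.arctan2(R[1,0],R[0,0])
def plan(pos,quat,pos2,a2,n):
    "n rows straight to pos2 with tool x azimuth a2 (tool down)"
    a=alpha(quat); da=(a2-a); D=(np.array(pos2)-pos)/n
    out=[]
    for i in range(n):
        ai=a+da*i/n
        x=np.array([np.cos(ai),np.sin(ai),0]);y=np.array([np.sin(ai),-np.cos(ai),0])
        out.append([0,*(np.array([D@x,D@y,-D[2]])*1000).round(1).tolist(),0,0,round(-da/n,4)])
    return out
def st(s):
    p=s['tool_pos'];d=p[:2]-C
    print('t',round(s['clock'],2),'p',p.round(4),'alpha',np.degrees(alpha(s['eef_rot'])).round(1),'rho',(np.hypot(*d)*1000).round(1),'theta',np.degrees(np.arctan2(d[1],d[0])).round(1),'F',np.array(s['contact_force']).round(1),'q',np.array(s['q']).round(2),'tilt',(Ro.from_quat(s['eef_rot']).as_matrix()[:,2]).round(3))
E
python3 - <<'E'
from h import *
from plant import r
s=r.get_state();st(s)
th=np.radians(40)
for row in plan(s['tool_pos'],s['eef_rot'],[*(C+.085*np.array([np.cos(th),np.sin(th)])),.2],th-np.pi/2,16):print(row)
E
```

```text
t 0.15 p [0.2052 0.5899 0.2381] alpha 70.8 rho 540.4 theta 128.7 F [0.1 0.3 0. ] q [-1.2   0.69 -0.19  1.57  0.16  0.9  -0.22] tilt [-0.    -0.001 -1.   ]
[0, -13.4, 31.3, 2.4, 0, 0, np.float64(0.1318)]
[0, -9.2, 32.8, 2.4, 0, 0, np.float64(0.1318)]
[0, -4.8, 33.7, 2.4, 0, 0, np.float64(0.1318)]
[0, -0.3, 34.1, 2.4, 0, 0, np.float64(0.1318)]
[0, 4.2, 33.8, 2.4, 0, 0, np.float64(0.1318)]
[0, 8.6, 33.0, 2.4, 0, 0, np.float64(0.1318)]
[0, 12.8, 31.6, 2.4, 0, 0, np.float64(0.1318)]
[0, 16.9, 29.6, 2.4, 0, 0, np.float64(0.1318)]
[0, 20.6, 27.1, 2.4, 0, 0, np.float64(0.1318)]
[0, 24.0, 24.2, 2.4, 0, 0, np.float64(0.1318)]
[0, 27.0, 20.8, 2.4, 0, 0, np.float64(0.1318)]
[0, 29.5, 17.1, 2.4, 0, 0, np.float64(0.1318)]
[0, 31.5, 13.1, 2.4, 0, 0, np.float64(0.1318)]
[0, 32.9, 8.8, 2.4, 0, 0, np.float64(0.1318)]
[0, 33.8, 4.4, 2.4, 0, 0, np.float64(0.1318)]
[0, 34.1, -0.1, 2.4, 0, 0, np.float64(0.1318)]
```

play_rows --pt "0 -13.4 31.3 2.4 0 0 0.132" --pt "0 -9.2 32.8 2.4 0 0 0.132" --pt "0 -4.8 33.7 2.4 0 0 0.132" --pt "0 -0.3 34 2.4 0 0 0.132" --pt "0 4.2 33.8 2.4 0 0 0.132" --pt "0 8.6 33 2.4 0 0 0.132" --pt "0 12.8 31.6 2.4 0 0 0.132" --pt "0 16.9 29.6 2.4 0 0 0.132" --grip_force 10

```text
clock: 1.15
tool_pos: [0.4057, 0.3999, 0.2159]
eef_rot: [0.997, 0.076, -0.003, 0.001]
contact_force: [-1.5, 0.8, 0.2]
opening: 0.118
```

```bash
python3 - <<'E'
from h import *
from plant import r
s=r.get_state();st(s)
th=np.radians(40)
for row in plan(s['tool_pos'],s['eef_rot'],[*(C+.085*np.array([np.cos(th),np.sin(th)])),.15],th-np.pi/2,8):print(row)
E
```

```text
t 1.15 p [0.4057 0.3999 0.2159] alpha 8.8 rho 269.5 theta 120.6 F [-1.5  0.8  0.2] q [-0.91  0.65  0.08  1.77 -0.08  0.74 -0.63] tilt [-0.005 -0.002 -1.   ]
[0, 21.6, 25.8, 8.2, 0, 0, np.float64(0.1282)]
[0, 24.7, 22.8, 8.2, 0, 0, np.float64(0.1282)]
[0, 27.5, 19.4, 8.2, 0, 0, np.float64(0.1282)]
[0, 29.7, 15.8, 8.2, 0, 0, np.float64(0.1282)]
[0, 31.5, 11.8, 8.2, 0, 0, np.float64(0.1282)]
[0, 32.7, 7.7, 8.2, 0, 0, np.float64(0.1282)]
[0, 33.5, 3.5, 8.2, 0, 0, np.float64(0.1282)]
[0, 33.6, -0.8, 8.2, 0, 0, np.float64(0.1282)]
```

play_rows --pt "0 21.6 25.8 8 0 0 0.128" --pt "0 24.7 22.8 8 0 0 0.128" --pt "0 27.5 19.4 8 0 0 0.128" --pt "0 29.7 15.8 8 0 0 0.128" --pt "0 31.5 11.8 8 0 0 0.128" --pt "0 32.7 7.7 8 0 0 0.128" --pt "0 33.5 3.5 8 0 0 0.128" --pt "0 33.6 -0.8 8 0 0 0.128"

```text
clock: 2.15
tool_pos: [0.6098, 0.2141, 0.1475]
eef_rot: [0.9, -0.437, -0.003, 0.003]
contact_force: [-0.4, 0.1, -0.3]
opening: 0.005
```

```bash
python3 - <<'E'
from h import *
from plant import r
s=r.get_state();st(s)
c=r.get_calibration('wrist')
cv2.imwrite('pics/w1.png',r.snapshot('wrist')[:,:,::-1])
print(proj(c,np.array([*C,.041]),True))
E
```

```text
t 2.15 p [0.6098 0.2141 0.1475] alpha -51.8 rho 81.2 theta 34.6 F [-0.4  0.1 -0.3] q [-0.58  0.85  0.32  1.58 -0.35  0.77 -1.  ] tilt [-0.008 -0.002 -1.   ]
(np.float64(281.4250654138825), np.float64(299.22457433663135))
```

View pics/w1.png

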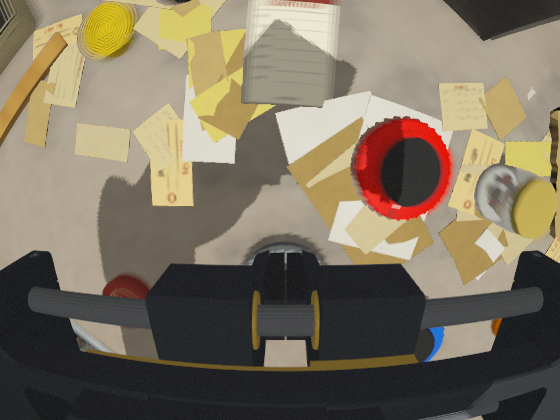

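The wrist view shows the red look-alike at (405,168) and the slip pad at (290,50), both clear. The fingers hide the steel ring, as expected. I'll descend next, outside the rim.

play_rows --pt "0 0 0 18 0 0 0.02" --pt "0 0 0 18 0 0 0.02" --pt "0 0 0 18 0 0 0.02" --pt "0 0 0 18 0 0 0" --pt "0 0 0 18 0 0 0" --pt "0 0 0 18 0 0 0" --pt "0 0 0 14 0 0 0" --pt "0 0 0 5 0 0 0"

```text
clock: 3.2
tool_pos: [0.6086, 0.2108, 0.0088]
eef_rot: [0.884, -0.467, -0.004, 0.005]
contact_force: [-0.6, -0.5, -0.4]
opening: 0.009
```

```bash
python3 - <<'E'
from h import *
from plant import r
s=r.get_state();st(s)
for n in('top','side'):
  cv2.imwrite(f'pics/{n}2.png',r.snapshot(n)[:,:,::-1])
t=cv2.imread('pics/top2.png');s=cv2.imread('pics/side2.png')
a=cv2.resize(t[150:250,170:270],None,fx=4,fy=4);b=cv2.resize(s[200:300,243:343],None,fx=4,fy=4)
cv2.imwrite('pics/crop2.png',np.hstack([a,b]))
E
```

```text
t 3.2 p [0.6086 0.2108 0.0088] alpha -55.7 rho 78.3 theta 33.1 F [-0.6 -0.5 -0.4] q [-0.54  1.05  0.25  1.63 -0.43  0.53 -1.  ] tilt [-0.011 -0.005 -1.   ]
```

View pics/crop2.png

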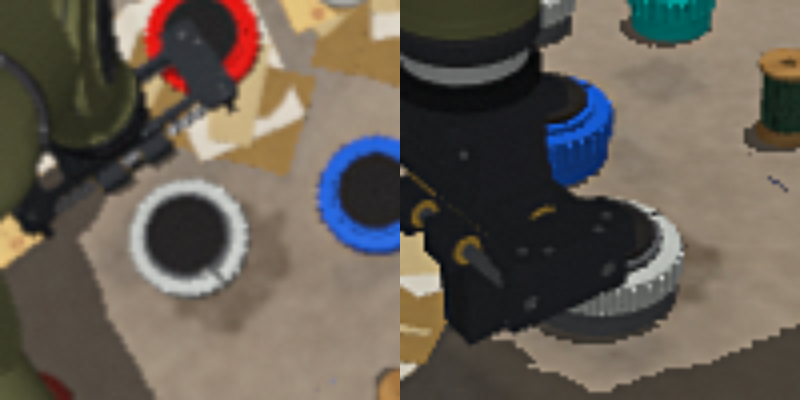

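play_rows --pt "0 0 3 -10 0 0 0" --pt "0 0 4 0 0 0 0" --pt "0 0 4 0 0 0 0" --pt "0 0 3 0 0 0 0" --pt "0 0 2 0 0 0 0" --pt "0 0 1.5 0 0 0 0" --pt "0 0 1.5 0 0 0 0" --pt "0 0 1.5 0 0 0 0"

```text
clock: 4.3
tool_pos: [0.5925, 0.1987, 0.0227]
eef_rot: [0.884, -0.467, -0.002, 0.003]
contact_force: [-0.2, -0.4, 1.0]
opening: 0.007
```

```bash
python3 - <<'E'
from h import *
from plant import r
s=r.get_state();st(s)
E
```

```text
t 4.3 p [0.5925 0.1987 0.0227] alpha -55.7 rho 58.2 theta 31.8 F [-0.2 -0.4  1. ] q [-0.53  1.01  0.24  1.69 -0.43  0.5  -0.98] tilt [-0.006 -0.004 -1.   ]
```

play_rows --pt "0 0 1 3 0 0 0" --pt "0 0 1 0 0 0 0" --pt "0 0 1 0 0 0 0" --pt "0 0 1 0 0 0 0" --pt "0 0 1 0 0 0 0" --pt "0 0 1 0 0 0 0" --pt "0 0 1 0 0 0 0" --pt "0 0 1 0 0 0 0"

```text
clock: 5.3
tool_pos: [0.5881, 0.1957, 0.0198]
eef_rot: [0.884, -0.467, 0.0, 0.001]
contact_force: [3.6, 1.5, -1.8]
opening: 0.006
```

```bash
python3 - <<'E'
from h import *
from plant import r
s=r.get_state();st(s)
E
```

```text
t 5.3 p [0.5881 0.1957 0.0198] alpha -55.7 rho 52.9 theta 31.6 F [ 3.6  1.5 -1.8] q [-0.52  1.01  0.23  1.72 -0.44  0.47 -0.97] tilt [-0.001 -0.001 -1.   ]
```

Contact is at ρ≈53 mm with about 4 N, near the expected 55 mm. I'll try the first stroke.

play_rows --pt "0 -9 2 0 0 0 -0.17" --pt "0 -9 2 0 0 0 -0.17" --pt "0 -9 2 0 0 0 -0.17" --pt "0 -9 2 0 0 0 -0.17" --pt "0 -9 2 0 0 0 -0.17" --pt "0 -9 2 0 0 0 -0.17" --pt "0 -9 2 0 0 0 -0.17" --pt "0 0 0.5 0 0 0 0"

```text
clock: 6.3
tool_pos: [0.5313, 0.2207, 0.0204]
eef_rot: [0.991, 0.132, 0.006, -0.006]
contact_force: [-1.5, 0.8, 0.7]
opening: 0.0
```

```bash
cat > look.py <<'E'
import sys
from h import *
from plant import r
n=sys.argv[1]
st(r.get_state())
t=r.snapshot('top')[:,:,::-1];s=r.snapshot('side')[:,:,::-1]
cv2.imwrite(f'pics/t{n}.png',t);cv2.imwrite(f'pics/s{n}.png',s)
a=cv2.resize(t[170:250,177:257],None,fx=5,fy=5);b=cv2.resize(s[220:300,253:333],None,fx=5,fy=5)
cv2.imwrite(f'pics/c{n}.png',np.hstack([a,b]))
E
python3 look.py 3
```

```text
t 6.3 p [0.5313 0.2207 0.0204] alpha 15.1 rho 54.0 theta 102.5 F [-1.5  0.8  0.7] q [-0.45  0.95 -0.03  1.87  0.06  0.31 -0.26] tilt [ 0.011  0.014 -1.   ]
```

View pics/c3.png

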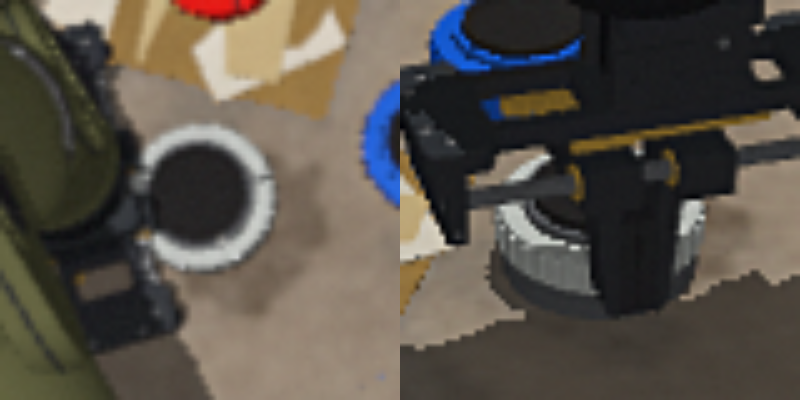

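The mark moved from the lower right to the right, crop (265,178). That is about 70° of ring turn for a 71° sweep, so the fingertip rolls without slip. I'll continue the stroke.

play_rows --pt "0 -9 2.3 0 -0.005 -0.007 -0.165" --pt "0 -9 2.3 0 -0.005 -0.007 -0.165" --pt "0 -9 2.3 0 0 0 -0.165" --pt "0 -9 2.3 0 0 0 -0.165" --pt "0 -9 2.3 0 0 0 -0.165" --pt "0 -9 2.3 0 0 0 -0.165" --pt "0 -9 2.3 0 0 0 -0.165" --pt "0 -9 2.3 0 0 0 -0.165"

```text
clock: 7.4
tool_pos: [0.4851, 0.1724, 0.0193]
eef_rot: [0.689, 0.725, -0.003, -0.01]
contact_force: [-7.4, 0.8, 3.9]
opening: 0.005
```

```bash
python3 look.py 4
```

```text
t 7.4 p [0.4851 0.1724 0.0193] alpha 92.9 rho 58.1 theta 175.7 F [-7.4  0.8  3.9] q [-0.27  0.94 -0.24  2.01  0.69  0.28  0.53] tilt [-0.018  0.009 -1.   ]
```

View pics/c4.png

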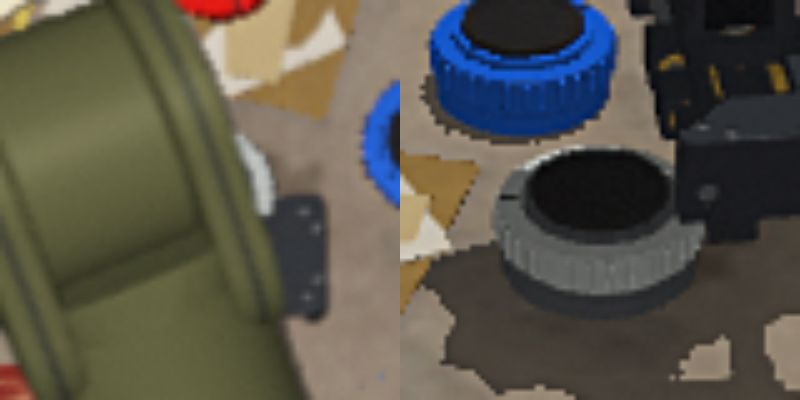

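```bash
sed -i 's/C=np.array.*/C=np.array([.541,.167])/' h.py; cat >> h.py <<'E'
def mark(n,cu,cv,z=.034):
    from plant import r
    c=r.get_calibration(n)
    u,v=(177+(cu+.5)/5-.5,170+(cv+.5)/5-.5) if n=='top' else (253+(cu-400+.5)/5-.5,220+(cv+.5)/5-.5)
    P=onz(c,u,v,z);d=P[:2]-C
    print(n,P.round(4),'rad',(np.hypot(*d)*1000).round(1),'az',np.degrees(np.arctan2(d[1],d[0])).round(1))
E
python3 - <<'E'
from h import *
mark('side',510,197); mark('top',265,178)
from plant import r;st(r.get_state())
# initial crop marks
c=r.get_calibration('top');P=onz(c,224.3,217.3,.032);d=P[:2]-C;print(P,np.degrees(np.arctan2(d[1],d[0])))
E
```

```text
side [0.5815 0.1666 0.034 ] rad 40.5 az -0.5
top [0.552  0.1276 0.034 ] rad 40.9 az -74.3
t 7.5 p [0.4855 0.1699 0.019 ] alpha 92.6 rho 55.6 theta 177.0 F [-6.7 -1.7  2.3] q [-0.27  0.94 -0.24  2.01  0.69  0.28  0.52] tilt [-0.018  0.006 -1.   ]
[0.51561659 0.14388081 0.032     ] -137.67276108087609
```

play_rows --pt "0 -9 2.2 0 -0.009 -0.003 -0.165" --pt "0 -9 2.2 0 -0.009 -0.003 -0.165" --pt "0 -9 2.2 0 0 0 -0.165" --pt "0 -9 2.2 0 0 0 -0.165" --pt "0 -9 2.2 0 0 0 -0.165" --pt "0 -9 2.2 0 0 0 -0.165" --pt "0 -9 2.2 0 0 0 -0.165" --pt "0 0 -6 0 0 0 0"

```text
clock: 8.5
tool_pos: [0.5225, 0.1038, 0.0158]
eef_rot: [0.181, 0.983, -0.012, -0.004]
contact_force: [-1.0, -0.5, 0.7]
opening: 0.007
```

```bash
python3 look.py 5
```

```text
t 8.5 p [0.5225 0.1038 0.0158] alpha 159.2 rho 65.9 theta -106.3 F [-1.  -0.5  0.7] q [ 0.02  1.   -0.54  1.95  1.05  0.54  1.5 ] tilt [-0.012 -0.023 -1.   ]
```

View pics/c5.png

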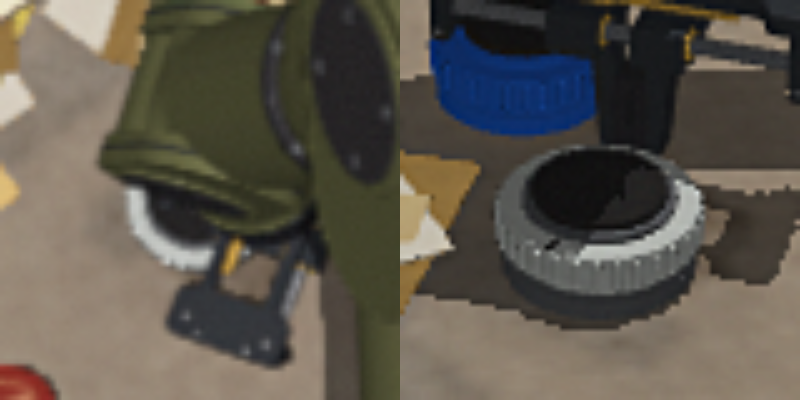

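Mark is now near crop (552,245) in the side view. Next I'll lift slightly and rewind round the free side, off the ring.

play_rows --pt "0 0 -10 -20 -0.02 0 0.05" --pt "0 4 0 -25 0 0 0.18" --pt "0 14 1.3 -5 0 0 0.185" --pt "0 14 1.3 0 0 0 0.185" --pt "0 14 1.3 0 0 0 0.185" --pt "0 14 1.3 0 0 0 0.185" --pt "0 14 1.3 0 0 0 0.185" --pt "0 14 1.3 0 0 0 0.185"

```text
clock: 9.6
tool_pos: [0.4779, 0.1681, 0.0678]
eef_rot: [0.761, 0.649, -0.007, 0.002]
contact_force: [-0.8, 0.7, 0.3]
opening: 0.004
```

```bash
python3 -c "
from h import *
mark('side',552,245)
from plant import r;st(r.get_state())"
```

```text
side [0.5643 0.2026 0.034 ] rad 42.5 az 56.7
t 9.6 p [0.4779 0.1681 0.0678] alpha 80.9 rho 63.1 theta 179.0 F [-0.8  0.7  0.3] q [-0.28  0.84 -0.25  2.03  0.58  0.35  0.41] tilt [-0.008 -0.013 -1.   ]
```

play_rows --pt "0 14 0.3 0 0 0 0.185" --pt "0 14 0.3 0 0 0 0.185" --pt "0 14 0.3 0 0 0 0.185" --pt "0 14 0.3 0 0 0 0.185" --pt "0 14 1 0 0 0 0.185" --pt "0 14 1 0 0 0 0.185" --pt "0 14 1 0 0 0 0.185" --pt "0 14 1 0 0 0 0.185"

```text
clock: 10.6
tool_pos: [0.5516, 0.2383, 0.0681]
eef_rot: [0.999, -0.044, -0.003, 0.008]
contact_force: [-0.8, -0.1, 1.1]
opening: 0.006
```

```bash
python3 -c "
from h import *
from plant import r;st(r.get_state())"
```

```text
t 10.6 p [0.5516 0.2383 0.0681] alpha -5.1 rho 72.0 theta 81.6 F [-0.8 -0.1  1.1] q [-0.52  0.9   0.06  1.75 -0.07  0.5  -0.51] tilt [-0.007 -0.016 -1.   ]
```

play_rows --pt "0 14 1.2 0 0.008 0.003 0.185" --pt "0 14 1.2 0 0.008 0.003 0.185" --pt "0 14 1.2 0 0 0 0.185" --pt "0 14 1.2 0 0 0 0.185" --pt "0 14 1.2 0 0 0 0.185" --pt "0 14 1.2 0 0 0 0.185" --pt "0 14 1.2 0 0 0 0.185" --pt "0 0 0 0 0 0 0.1"

```text
clock: 11.6
tool_pos: [0.6189, 0.1767, 0.0704]
eef_rot: [0.728, -0.685, 0.005, -0.0]
contact_force: [0.2, 0.8, -0.3]
opening: 0.004
```

```bash
python3 look.py 6
```

```text
t 11.6 p [0.6189 0.1767 0.0704] alpha -86.5 rho 78.5 theta 7.1 F [ 0.2  0.8 -0.3] q [-0.57  0.97  0.41  1.65 -0.57  0.63 -1.37] tilt [ 0.008 -0.007 -1.   ]
```

View pics/c6.png

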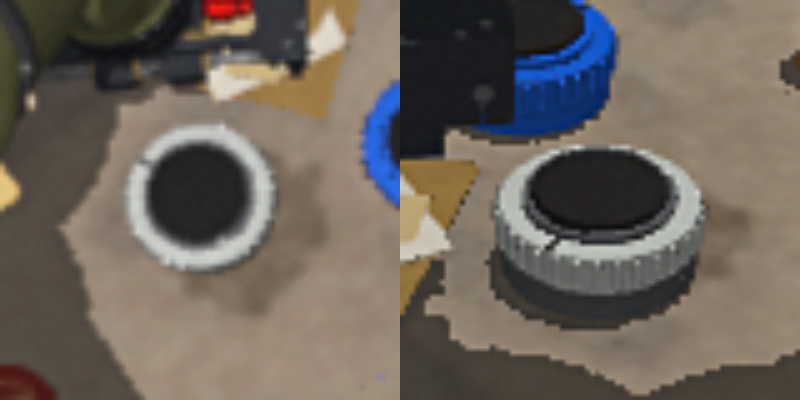

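play_rows --pt "0 0 0 16 0 0 -0.03" --pt "0 0 0 16 0 0 -0.03" --pt "0 0 3 15 0 0 0" --pt "0 0 5 3 0 0 0" --pt "0 0 5 0 0 0 0" --pt "0 0 4 0 0 0 0" --pt "0 0 2 0 0 0 0" --pt "0 0 1.5 0 0 0 0"

```text
clock: 12.7
tool_pos: [0.596, 0.1762, 0.0163]
eef_rot: [0.753, -0.658, 0.004, -0.0]
contact_force: [0.9, 1.4, -0.5]
opening: 0.004
```

```bash
python3 -c "
from h import *
mark('side',553,242);mark('top',146,158)
from plant import r;st(r.get_state())"
```

```text
side [0.5639 0.2004 0.034 ] rad 40.5 az 55.6
top [0.5662 0.2002 0.034 ] rad 41.6 az 52.8
t 12.7 p [0.596  0.1762 0.0163] alpha -82.3 rho 55.7 theta 9.5 F [ 0.9  1.4 -0.5] q [-0.54  1.03  0.32  1.72 -0.59  0.49 -1.27] tilt [ 0.007 -0.005 -1.   ]
```

play_rows --pt "0 0 1.5 -4 0 0 0" --pt "0 -9 2.2 0 0 0 -0.165" --pt "0 -9 2.2 0 0 0 -0.165" --pt "0 -9 2.2 0 0 0 -0.165" --pt "0 -9 2.2 0 0 0 -0.165" --pt "0 -9 2.2 0 0 0 -0.165" --pt "0 -9 2.2 0 0 0 -0.165" --pt "0 -9 2.2 0 0 0 -0.165"

```text
clock: 13.7
tool_pos: [0.5562, 0.2185, 0.024]
eef_rot: [0.992, -0.122, 0.015, -0.001]
contact_force: [1.3, 1.9, -1.4]
opening: 0.006
```

```bash
python3 -c "
from h import *
from plant import r;st(r.get_state())"
```

```text
t 13.7 p [0.5562 0.2185 0.024 ] alpha -14.0 rho 53.7 theta 73.5 F [ 1.3  1.9 -1.4] q [-0.5   0.96  0.07  1.81 -0.13  0.35 -0.59] tilt [ 0.029 -0.001 -1.   ]
```

play_rows --pt "0 -9 2.4 0.5 -0.003 -0.014 -0.165" --pt "0 -9 2.4 0.5 -0.003 -0.014 -0.165" --pt "0 -9 2.4 0.5 0 0 -0.165" --pt "0 -9 2.4 0 0 0 -0.165" --pt "0 -9 2.4 0 0 0 -0.165" --pt "0 -9 2.3 0 0 0 -0.165" --pt "0 -9 2.3 0 0 0 -0.165" --pt "0 -9 2.3 0 0 0 -0.165"

```text
clock: 14.7
tool_pos: [0.4936, 0.1946, 0.0242]
eef_rot: [0.843, 0.538, 0.004, -0.006]
contact_force: [-4.2, 1.5, -1.0]
opening: 0.004
```

```bash
python3 look.py 7
```

```text
t 14.7 p [0.4936 0.1946 0.0242] alpha 65.0 rho 54.8 theta 149.8 F [-4.2  1.5 -1. ] q [-0.35  0.93 -0.17  1.99  0.5   0.26  0.2 ] tilt [-0.001  0.014 -1.   ]
```

View pics/c7.png

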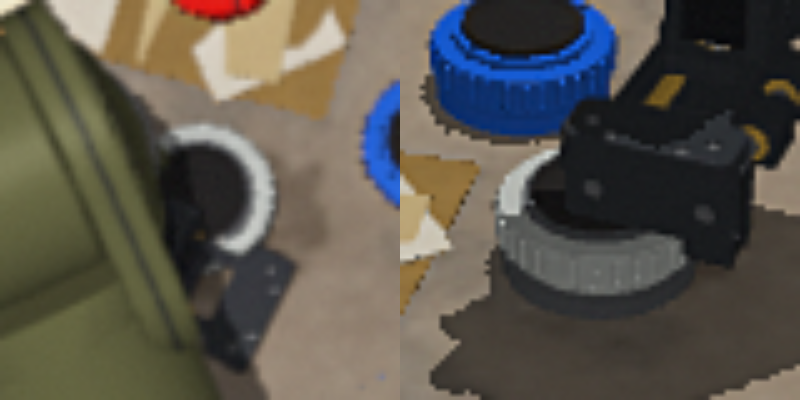

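The mark should be near azimuth 195°, under the arm, so it is hidden here. I'll finish the stroke.

play_rows --pt "0 -9 2.2 0.5 -0.007 -0.012 -0.165" --pt "0 -9 2.2 0.5 0 0 -0.165" --pt "0 -9 2.2 0 0 0 -0.165" --pt "0 -9 2.2 0 0 0 -0.165" --pt "0 -9 2.2 0 0 0 -0.165" --pt "0 -9 2.2 0 0 0 -0.165" --pt "0 -9 2.2 0 0 0 -0.165" --pt "0 -9 2.2 0 0 0 -0.165"

```text
clock: 15.8
tool_pos: [0.5071, 0.1218, 0.0238]
eef_rot: [0.326, 0.945, -0.013, -0.005]
contact_force: [-2.2, -0.5, 0.9]
opening: 0.006
```

```bash
python3 look.py 8
```

```text
t 15.8 p [0.5071 0.1218 0.0238] alpha 141.9 rho 56.5 theta -126.9 F [-2.2 -0.5  0.9] q [-0.04  0.97 -0.49  1.98  0.99  0.5   1.2 ] tilt [-0.019 -0.021 -1.   ]
```

View pics/c8.png

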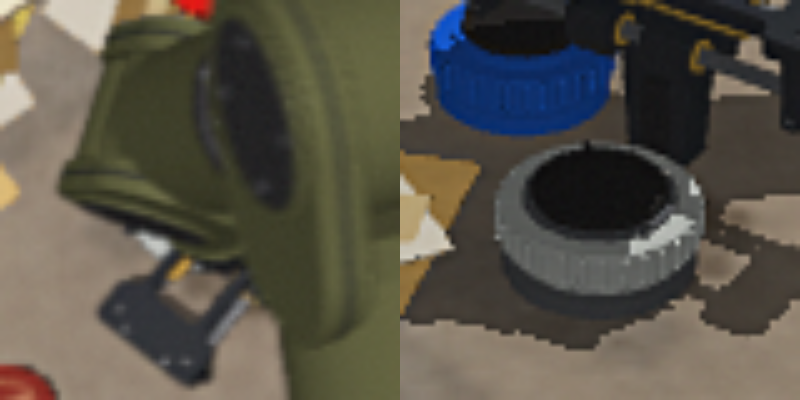

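play_rows --pt "0 -9 2.5 0 -0.014 -0.001 -0.165" --pt "0 -9 2.5 0 -0.014 -0.001 -0.165" --pt "0 -9 2.5 0 0 0 -0.165" --pt "0 -9 2.5 0 0 0 -0.165" --pt "0 -9 2.5 0 0 0 -0.165" --pt "0 -9 2.5 0 0 0 -0.165" --pt "0 0 -6 0 0 0 0" --pt "0 0 -8 -20 0 0 0"

```text
clock: 16.9
tool_pos: [0.564, 0.1008, 0.0419]
eef_rot: [-0.152, 0.988, -0.007, -0.006]
contact_force: [-0.2, -0.1, 1.0]
opening: 0.002
```

```bash
python3 look.py 9; python3 -c "
from h import *
mark('side',588,147,.0345)"
```

```text
t 16.9 p [0.564  0.1008 0.0419] alpha -162.5 rho 70.1 theta -70.9 F [-0.2 -0.1  1. ] q [ 0.16  1.04 -0.77  1.82  1.05  0.78  2.25] tilt [-0.01  -0.016 -1.   ]
side [0.5461 0.1291 0.0345] rad 38.2 az -82.3
```

View pics/c9.png

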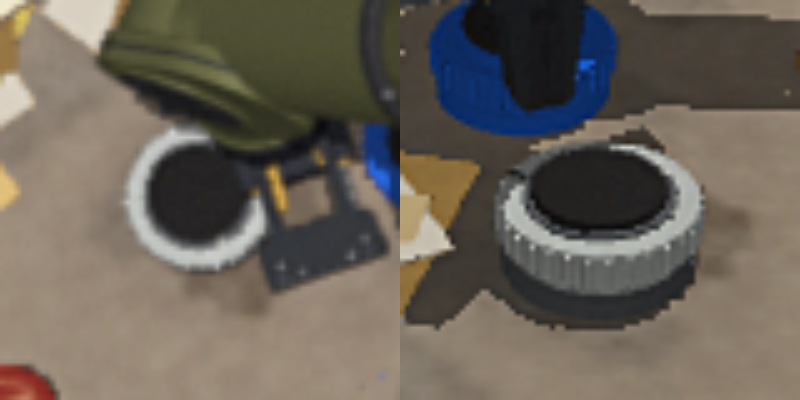

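play_rows --pt "0 0 -3 -30 -0.01 0.01 0.1" --pt "0 14 1 0 0 0 0.185" --pt "0 14 1 0 0 0 0.185" --pt "0 14 1 0 0 0 0.185" --pt "0 14 1 0 0 0 0.185" --pt "0 14 1 0 0 0 0.185" --pt "0 14 1 0 0 0 0.185" --pt "0 14 1 0 0 0 0.185"

```text
clock: 18.0
tool_pos: [0.4805, 0.1383, 0.0738]
eef_rot: [0.53, 0.848, -0.007, -0.006]
contact_force: [0.8, 0.8, -0.3]
opening: 0.003
```

```bash
python3 -c "
from h import *
mark('side',515,175,.0345)
from plant import r;st(r.get_state())"
```

```text
side [0.5791 0.1504 0.0345] rad 41.5 az -23.5
t 18.0 p [0.4805 0.1383 0.0738] alpha 116.0 rho 66.9 theta -154.6 F [ 0.8  0.8 -0.3] q [-0.12  0.84 -0.41  2.04  0.78  0.44  0.88] tilt [-0.017 -0.006 -1.   ]
```

play_rows --pt "0 14 0.5 0 0 0 0.185" --pt "0 14 0.5 0 0 0 0.185" --pt "0 14 0.5 0 0 0 0.185" --pt "0 14 0.5 0 0 0 0.185" --pt "0 14 0.5 0 0 0 0.185" --pt "0 14 0.5 0 0 0 0.185" --pt "0 14 0.5 0 0 0 0.185" --pt "0 14 0.5 0 0 0 0.185"

```text
clock: 19.0
tool_pos: [0.5019, 0.243, 0.0717]
eef_rot: [0.966, 0.26, -0.007, 0.001]
contact_force: [0.3, 0.3, 0.5]
opening: 0.005
```

```bash
python3 -c "
from h import *
from plant import r;st(r.get_state())"
```

```text
t 19.0 p [0.5019 0.243  0.0717] alpha 30.1 rho 85.4 theta 117.2 F [0.3 0.3 0.5] q [-0.48  0.86 -0.08  1.88  0.15  0.42 -0.15] tilt [-0.013 -0.006 -1.   ]
```

play_rows --pt "0 15 2 0 0.005 0.01 0.185" --pt "0 15 2 0 0 0 0.185" --pt "0 15 2 0 0 0 0.185" --pt "0 15 2 0 0 0 0.185" --pt "0 15 2 0 0 0 0.185" --pt "0 15 2 0 0 0 0.185" --pt "0 15 2 0 0 0 0.185" --pt "0 15 2 0 0 0 0.185"

```text
clock: 20.0
tool_pos: [0.6101, 0.2179, 0.0692]
eef_rot: [0.884, -0.468, 0.001, -0.0]
contact_force: [-0.4, -0.4, 0.5]
opening: 0.007
```

```bash
python3 -c "
from h import *
from plant import r;st(r.get_state())"
```

```text
t 20.0 p [0.6101 0.2179 0.0692] alpha -55.9 rho 85.8 theta 36.4 F [-0.4 -0.4  0.5] q [-0.56  0.96  0.28  1.62 -0.4   0.61 -1.04] tilt [ 0.002  0.    -1.   ]
```

play_rows --pt "0 14 4 0 0 0 0.18" --pt "0 14 4 0 0 0 0.18" --pt "0 12 3 0 0 0 0.15" --pt "0 0 0 16 0 0 0" --pt "0 0 0 16 0 0 0" --pt "0 0 3 11 0 0 0" --pt "0 0 5 0 0 0 0" --pt "0 0 5 0 0 0 0"

```text
clock: 21.0
tool_pos: [0.6021, 0.1766, 0.0207]
eef_rot: [0.729, -0.684, 0.003, 0.0]
contact_force: [0.4, -0.1, 0.3]
opening: 0.008
```

```bash
python3 -c "
from h import *
from plant import r;st(r.get_state())"
```

```text
t 21.0 p [0.6021 0.1766 0.0207] alpha -86.4 rho 61.8 theta 8.9 F [ 0.4 -0.1  0.3] q [-0.55  1.03  0.35  1.7  -0.62  0.52 -1.32] tilt [ 0.005 -0.005 -1.   ]
```

play_rows --pt "0 0 3 -1 0 0 -0.03" --pt "0 0 2.5 -1 0 0 -0.03" --pt "0 0 1.5 0 0 0 -0.03" --pt "0 0 1.5 0 0 0 0" --pt "0 -9 2.2 0 0 0 -0.165" --pt "0 -9 2.2 0 0 0 -0.165" --pt "0 -9 2.2 0 0 0 -0.165" --pt "0 -9 2.2 0 0 0 -0.165"

```text
clock: 22.0
tool_pos: [0.5799, 0.2054, 0.0255]
eef_rot: [0.934, -0.358, 0.013, -0.003]
contact_force: [2.5, 2.3, -1.9]
opening: 0.004
```

```bash
python3 -c "
from h import *
from plant import r;st(r.get_state())"
```

```text
t 22.0 p [0.5799 0.2054 0.0255] alpha -41.9 rho 54.6 theta 44.6 F [ 2.5  2.3 -1.9] q [-0.52  0.98  0.17  1.75 -0.33  0.41 -0.85] tilt [ 0.025 -0.004 -1.   ]
```

play_rows --pt "0 -9 2.3 0.5 -0.007 -0.011 -0.165" --pt "0 -9 2.3 0.5 -0.007 -0.011 -0.165" --pt "0 -9 2.3 0 0 0 -0.165" --pt "0 -9 2.3 0 0 0 -0.165" --pt "0 -9 2.3 0 0 0 -0.165" --pt "0 -9 2.3 0 0 0 -0.165" --pt "0 -9 2.3 0 0 0 -0.165" --pt "0 -9 2.3 0 0 0 -0.165"

```text
clock: 23.0
tool_pos: [0.5108, 0.2119, 0.0255]
eef_rot: [0.949, 0.316, 0.005, -0.006]
contact_force: [-0.5, 2.7, -0.2]
opening: 0.002
```

```bash
python3 look.py 10
```

```text
t 23.0 p [0.5108 0.2119 0.0255] alpha 36.9 rho 54.1 theta 123.9 F [-0.5  2.7 -0.2] q [-0.41  0.93 -0.1   1.93  0.25  0.28 -0.07] tilt [ 0.006  0.015 -1.   ]
```

View pics/c10.png

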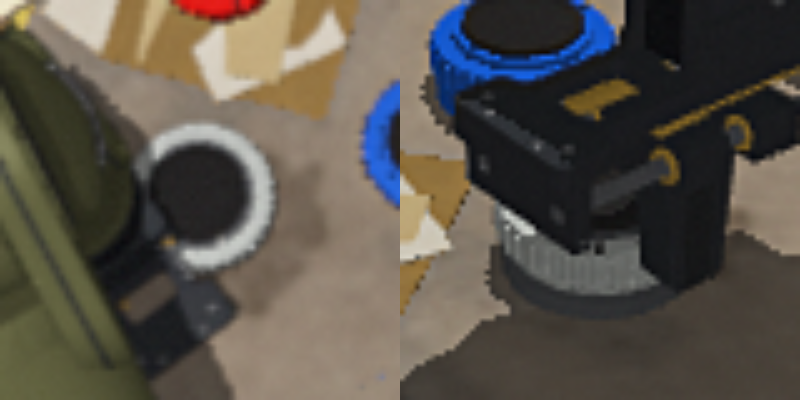

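The mark is at side crop (598,247), azimuth about 90°, so the total is about 587°. I'll continue.

play_rows --pt "0 -9 2.3 0.5 -0.004 -0.007 -0.165" --pt "0 -9 2.3 0.5 -0.004 -0.007 -0.165" --pt "0 -9 2.3 0 0 0 -0.165" --pt "0 -9 2.3 0 0 0 -0.165" --pt "0 -9 2.3 0 0 0 -0.165" --pt "0 -9 2.3 0 0 0 -0.165" --pt "0 -9 2.2 0 0 0 -0.165" --pt "0 -9 2.2 0 0 0 -0.165"

```text
clock: 24.1
tool_pos: [0.4906, 0.1428, 0.0243]
eef_rot: [0.548, 0.836, -0.009, -0.006]
contact_force: [-3.0, 1.1, 2.0]
opening: 0.005
```

```bash
python3 look.py 11
```

```text
t 24.1 p [0.4906 0.1428 0.0243] alpha 113.5 rho 55.9 theta -154.4 F [-3.   1.1  2. ] q [-0.17  0.93 -0.34  2.01  0.85  0.36  0.78] tilt [-0.02  -0.009 -1.   ]
```

View pics/c11.png

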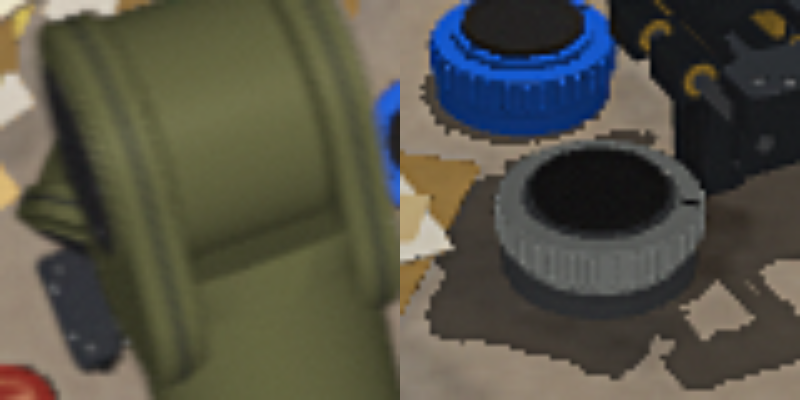

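play_rows --pt "0 -9 2.3 0 -0.011 0 -0.165" --pt "0 -9 2.3 0 -0.011 0 -0.165" --pt "0 -9 2.3 0 0 0 -0.165" --pt "0 -9 2.3 0 0 0 -0.165" --pt "0 -9 2.3 0 0 0 -0.165" --pt "0 0 -6 0 0 0 0" --pt "0 0 -8 -15 0 0 0" --pt "0 0 -8 -40 0 0 0"

```text
clock: 25.2
tool_pos: [0.5172, 0.0908, 0.078]
eef_rot: [0.18, 0.984, -0.006, -0.005]
contact_force: [0.9, 0.1, -0.6]
opening: 0.009
```

```bash
python3 look.py 12;  python3 -c "
from h import *
mark('side',690,202,.0355)"
```

```text
t 25.2 p [0.5172 0.0908 0.078 ] alpha 159.2 rho 79.9 theta -107.3 F [ 0.9  0.1 -0.6] q [ 0.11  0.9  -0.65  1.96  0.94  0.63  1.61] tilt [-0.013 -0.01  -1.   ]
side [0.5041 0.1749 0.0355] rad 37.7 az 167.8
```

View pics/c12.png

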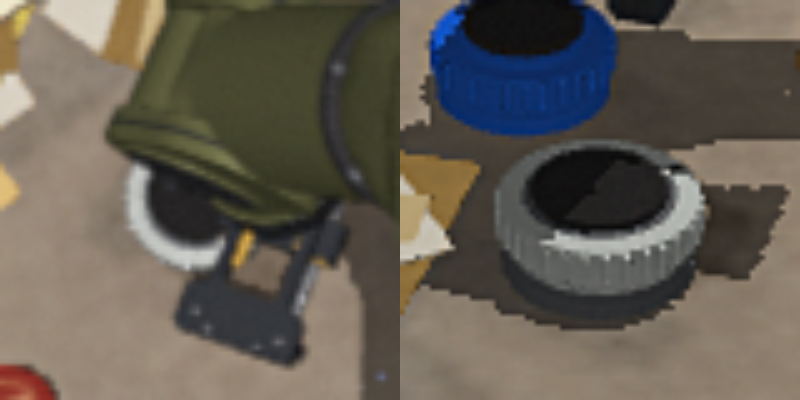

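The mark is at side crop (675,170), essentially its starting place, so the ring has made about two turns. I'll rise clear, move away from the ring and run a final check.

play_rows --pt "0 0 0 -40 0 0 0.1" --pt "0 0 0 -40 0 0 0.18" --pt "0 20 0 -20 0 0 0.18" --pt "0 40 0 0 0 0 0.18" --pt "0 40 0 0 0 0 0.18" --pt "0 40 0 0 0 0 0.18" --pt "0 40 0 0 0 0 0.18" --pt "0 0 0 0 0 0 0"

```text
clock: 26.3
tool_pos: [0.4333, 0.2495, 0.1866]
eef_rot: [0.715, 0.699, -0.002, 0.002]
contact_force: [0.6, 0.1, -0.3]
opening: 0.007
```

```bash
python3 look.py 13;  python3 -c "
from h import *
mark('side',675,170,.036)"
```

```text
t 26.3 p [0.4333 0.2495 0.1866] alpha 88.8 rho 135.7 theta 142.5 F [ 0.6  0.1 -0.3] q [-0.35  0.63 -0.43  1.98  0.45  0.62  0.47] tilt [ 0.001 -0.006 -1.   ]
side [0.5088 0.1509 0.036 ] rad 36.0 az -153.4
```

View pics/c13.png

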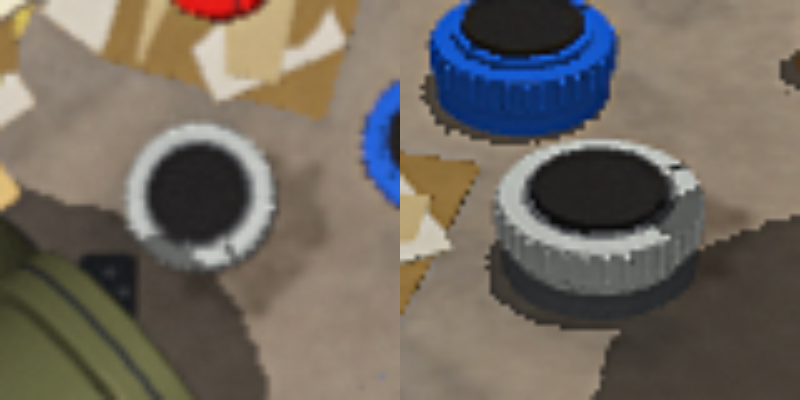

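View pics/t13.png

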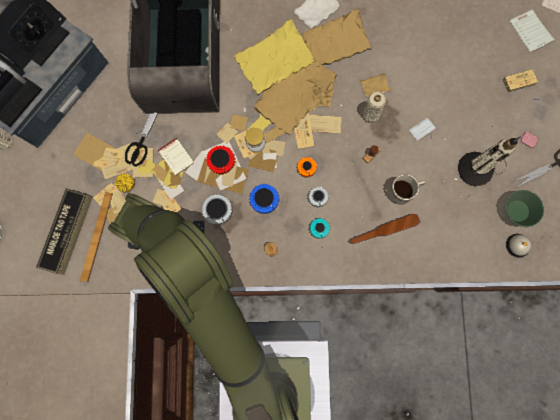

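View pics/s13.png

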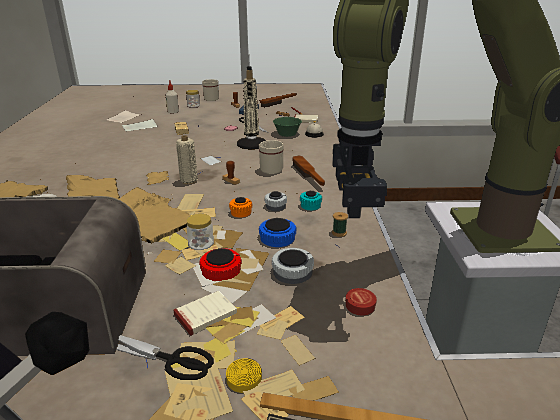

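The mark is at top-view pixel (222.6,218.6), against (224.4,217.6) at the start. Every bystander sits at its starting pixel and the arm is clear at z≈0.19, so I'm handing in.

```bash
python3 -c "
from h import *
mark('top',228,243,.036)
a=cv2.imread('pics/side0.png').astype(int);b=cv2.imread('pics/s13.png').astype(int)
for n,(u,v) in dict(jar=(200,230),spool=(340,223),tin=(361,300),stamp=(232,172),slip=(206,312),mug=(271,157),brush=(308,170),small=(275,200)).items():
    print(n,np.abs(a-b)[v-15:v+15,u-15:u+15].max(2).mean().round(1))
from plant import r
st(r.get_state());print(r.finish_job())"
```

```text
top [0.5124 0.1496 0.036 ] rad 33.5 az -148.8
jar 12.7
spool 20.0
tin 17.0
stamp 12.3
slip 17.8
mug 11.0
brush 10.7
small 11.7
t 26.4 p [0.4341 0.245  0.186 ] alpha 88.6 rho 132.3 theta 143.9 F [-0.5  0.2  0.3] q [-0.34  0.63 -0.43  1.98  0.45  0.62  0.48] tilt [-0.   -0.01 -1.  ]
the job is handed in; nothing more can be done
None
```

The large steel ring is loosened by about two turns and the job is handed in at 26.4 s. I rolled the closed fingertips along its rim in three counter-clockwise strokes and backed off the rim between strokes. Contact forces read at the end of each move were about 2 to 8 N, against the 40 N limit.

**Ring turn:** I followed the dark mark through each stroke. It started at an azimuth of about -138° and ended between -149° and -153°, so the ring turned about 705–710°. That is a joint value of about 12.3–12.7 rad, against the allowed 11 to 14.39. These readings are only good to a few degrees: in the last ones the mark came out at a radius of 33–36 mm instead of 39.5 mm.

**Everything else:** The fingertips never came near the small ring, and in the last pictures it and the bystanders looked unmoved. A pixel comparison of the before and after side views gave differences of 11–20 levels at each thing. I take this as image noise and the arm's changed shadow, though I set no clean baseline, so it neither proves nor rules out a small shift. The arm ended clear of everything at z≈0.19 m, with the force reading under 1 N.

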